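# Lug under the magnifier

## Task

Lay the large copper cable lug gently in the groove of the steel V-block, its barrel along the groove and centred on the block's length, its flat palm hanging free beyond one end, and let go of it. Then draw the magnifier out of its sloping stand, turn it level and finish while holding it still above the lug: lens flat, centred over the middle of the barrel and about 8 cm above it, touching nothing but your gripper. Leave the small lug, the screwdriver and the other things on the bench where they are.

Things in the scene. Friction and masses are not known exactly. Their poses are not given: they have to be found in the camera images.
- lug: large copper cable lug lying on the bench, 0.15 kg: round tube (barrel) 22 mm in diameter, 70 mm long, then a 10 mm neck and a flat palm 30 x 30 x 5 mm with a hole; 109 mm in all. Origin on the barrel's axis at half its length; x along it to the palm (at first roughly away from the robot), z up. Neck from x = +35 mm; neck and palm flush with the barrel's underside. Centre of mass at x = +17 mm
- vblock: steel V-block, fixed: 60 mm long (x), 46 wide (y), 40 high; origin at the centre of its underside. A 90 degree groove 20 mm wide, 10 deep runs along its top in x at y = 0. The large barrel in it has its axis 45.6 mm above the origin, 5.6 mm above the flat lands beside it. The palm does not fit and must hang beyond an end (either one); with the barrel centred the neck begins 5 mm beyond it
- stand: sloping tool stand, fixed: grey base 125 x 165 x 12 mm with two grey metal pockets leaning at 45 degrees, mouths up towards the stand's +x: the magnifier's at y = -40 mm, the screwdriver's at y = +40 mm (its handle, 25 mm thick, leans beside the magnifier). Origin at the centre of the base's underside
- pocket (a point): centre of the mouth of the magnifier's pocket, 74 mm above the bench. The pocket is a straight rectangular sleeve, inside 26 mm wide (across) x 18 mm and 55 mm deep, outside 32 x 24 mm; its axis is the direction of the magnifier's x axis at the start
- magnifier: hand magnifier, 0.11 kg: flat black handle 22 mm wide (y), 14 thick (z), 115 long, and a round lens in a steel rim, 76 mm across, 8 thick. Origin on the handle's axis, mid way between rim (x = +30 mm) and pocket mouth (x = -30 mm); x along the handle to the lens (at first 45 degrees up), y across it (level), z square to the glass. At first 55 mm of the handle sit loose in the pocket, 2 mm play
- lens (a point): centre of the magnifier's glass, at x = +68 mm on the handle's axis; axes as the magnifier's
- butt (a point): centre of the free end of the magnifier's handle, at x = -85 mm; axes as the magnifier's
- screwdriver: bystander: screwdriver with a round amber handle 25 mm thick and 90 mm long, parked blade down in the stand's other pocket; origin where the blade enters the handle, x towards the handle's end
- small_lug: bystander: a copper cable lug of the same shape but small, barrel 14 mm in diameter and 40 mm long, 66 mm in all, lying on the bench; origin on the barrel's axis at half its length, x towards the palm
- connector: bystander: white connector housing 50 x 22 x 23 mm; origin at the centre of its underside
- dish: bystander: shallow yellow-green dish 110 mm in diameter, 20 mm high; origin at the centre of its underside
- tub: bystander: clear round tub of black terminals, 92 mm in diameter, 50 mm high; origin at the centre of its underside
- caliper: bystander: steel caliper with a black display head, 230 mm long (x), 16 mm high, lying flat; origin on the bench near its middle
- crimp_pliers: bystander: crimping pliers with two blue handles, 245 mm long (x, handles to -x), 24 mm high, lying flat; origin on the bench between handles and head
- terminal_reel: bystander: cardboard reel of brass terminals lying flat, 130 mm in diameter, 28 mm high; origin at the centre of its underside
Not all that is in view belongs to the job. Leave any blue or pink look-alike of the lug alone.

How it is judged (in metres and radians):
On the way, in this order (a step that is already met when the one before it is completed fails the run):
1. the large lug lies in the V-block's groove, let go of, while the magnifier is still in its pocket (x of lug in the frame of vblock between -0.015 and 0.015 m and y of lug in the frame of vblock between -0.003 and 0.003 m and z of lug in the frame of vblock between 0.042 and 0.049 m and angle between the x axis of lug and the x axis of vblock, either way round below 0.09 rad and contact force between lug and vblock above 0.2 N and linear speed of lug below 0.03 m/s and contact force between lug and the fingers below 0.1 N and distance between magnifier and pocket below 0.045 m), for 0.3 s.
2. the magnifier has been drawn right out of its pocket (contact force between magnifier and stand below 0.05 N and height (world z) of butt above 0.085 m and contact force between magnifier and the fingers above 1 N), for 0.1 s.
At the end, for the whole second after the job is handed in: Lug in the groove, let go of, at rest: middle within 15 mm of the block's along it, 3 mm across, axis 42 to 49 mm up, within 5 degrees. Magnifier held by the fingers alone, still, glass within 10 degrees of level, lens within 15 mm sideways of mid barrel and 50 to 110 mm above the barrel's axis (x of lug in the frame of vblock between -0.015 and 0.015 m and y of lug in the frame of vblock between -0.003 and 0.003 m and z of lug in the frame of vblock between 0.042 and 0.049 m and angle between the x axis of lug and the x axis of vblock, either way round below 0.09 rad and contact force between lug and vblock above 0.2 N and linear speed of each of lug, magnifier below 0.03 m/s and contact force between lug and the fingers below 0.1 N and horizontal distance between lens and lug below 0.015 m and z of lens in the frame of vblock between 0.0956 and 0.1556 m and angle between the z axis of magnifier and the z axis of vblock, either way round below 0.175 rad and contact force between magnifier and the fingers above 1 N and contact force between magnifier and stand below 0.1 N and contact force between magnifier and vblock below 0.1 N and contact force between magnifier and lug below 0.1 N and angular speed of magnifier below 0.2 rad/s); the arm keeps its last pose, push and grip.
It fails at once if a bystander (small lug, screwdriver, connector, dish, tub, caliper, pliers or reel) is pushed away by over 25 mm (distance of any of small_lug, dish, tub, caliper, crimp_pliers, terminal_reel, connector, screwdriver from where it was at the start of the episode above 0.025 m).
It fails at once if the large lug is dropped on to the V-block (horizontal distance between lug and vblock below 0.06 m and linear speed of lug above 0.5 m/s and contact force between lug and the fingers below 0.1 N).
It also fails if it takes over 61 s, if anything falls off the work surface, if the arm or the gripper's body presses on something with over 40 N, if the wrist force passes 120 N, or if a joint passes its speed limit or range.

## Robot

A 6-joint arm with a two-finger parallel gripper is mounted at the origin on the work surface. World frame = base frame: x ahead of the robot, y to its left, z up, the work surface at z = 0. Lengths are in m, angles in degrees, forces in N, time in s.
With the tool pointing down it reaches from about 0.4 to 0.825 m from the base axis. Payload 7 kg.
Tool frame: the origin (TCP) lies midway between the tips of the shut fingers; the grasp point (between the pads) lies r.grip_depth behind it (r.grip_depth is the distance from the TCP to the grasp point, in m); z points along the fingers, y is the line along which they close (so a half turn about z gives the same grasp; the last joint's range is limited). The gripper opens to 88 mm and grips with 3 to 60 N. Pads are 19 mm wide; open, the fingers measure 130 mm over their backs; the gripper's body (78 mm by 193 mm) begins 47 mm behind the grasp point.
Start: joints at [-50.988, 20.546, 0.682, 0, -70.136, -16.507], TCP at [0.258, -0.624, 0.198] pointing down, gripper open.
Joint ranges: [-176.03, 176.03], [-82.01, 121.73], [-58.28, 71.71], [-173.87, 95.51], [-174.79, -0.11], [-173.66, 173.66]. Speed limits (degrees/s): [136.94, 136.94, 172.46, 180, 180, 180].

## Interface

Orientations are given as [roll, pitch, yaw] about the fixed x, y, z axes, in that order (R = Rz(yaw) Ry(pitch) Rx(roll)).
In Python, from plant import r gives the robot as it stands.
- The arm moves only by the shell command python3 -m pendant 'ROWS' [OPENING] [FORCE]. ROWS is a JSON list of rows, 1 to 12 of them, each an object with the fields tx, ty, tz (the shift in m), ax, ay, az (a rotation vector in degrees); a field left out counts as zero; each row is the pose to reach, as a shift and turn from the pose commanded when the command began, along the tool's axes at that moment; what a row does not reach only later rows make up. A row lasts 1/12 s, in which the tool goes at most 0.0417 m and 7.16 degrees, less where a joint would pass 70% of its speed; a pose out of reach is approached as far as the arm can. OPENING is the finger opening in m, set as the command begins (- or left out keeps the last). The fingers move at their own pace and stop on an object; FORCE is the grip in N (left out, the last holds). Time passes only in rows, so rows that do not move let the fingers close. It prints the time, the measured TCP pose, the force, the opening and the grip force at its end. Input that does not fit is refused with a message, and nothing moves.
- r.get_state(): the state, without advancing time (a new reading comes with each control period).
- r.capture(name): name is "side" or "top"; returns a dict with "frame" (420x560x3 uint8, red, green, blue), "z_map" (420x560 float32, m along the optical axis (not along the pixel's ray), 0 where there is no reading), "fx", "fy", "cx", "cy" (pixels), "cam_to_world" (4x4, takes a point from camera to world coordinates). Camera axes: x right, y down, z forward; pixel columns grow to the right and rows downward; lengths in m; the calibration is good to about 2 mm. A picture is of the moment at which its call begins.
- r.close_job(): hands the job in; it is judged then, once.
The state is a dict: "time_s": time; "joints": joint angles; "qd": joint speeds; "joint_torque": joint torques, N m; "tcp_pos": TCP position; "eef_rot": TCP orientation; "contact_force": force on the tool from outside, world axes, zero at the start; "moment": the same for the moment, N m; "gripper_width": finger opening in m; "gripper_force": force on a finger pad.
Only numpy, scipy, OpenCV 4.12 (cv2) and the standard library are available. Lean on these libraries where they do the work, as an engineer would, in place of code of your own. Each camera call takes 0.05 s, during which the arm holds its last target. There are 200 camera calls.

## Working session

There is one attempt and no reset: what is moved stays moved. The work goes in short steps, Python scripts to look and compute and a shell command to move; the robot and the scene stay as the last step left them, time stands still between calls to the robot, and variables do not carry over. Pictures are saved under pics/ and viewed, at most 10 in all, crops included, and the job is handed in when it is done.

```bash
ls; mkdir -p pics; python3 - <<'E'
from plant import r
import cv2,numpy as np
s=r.get_state();print(s, r.grip_depth)
for n in ("side","top"):
    c=r.capture(n);cv2.imwrite(f"pics/{n}0.png",c["frame"][:,:,::-1]);np.savez(f"{n}0.npz",**c);print(n,c["fx"],c["cx"],c["cy"],c["cam_to_world"].round(3).tolist())
E
```

```text
pics
{'time_s': 0.0, 'joints': array([-5.09880825e+01,  2.05916191e+01,  6.32778947e-01, -1.97114384e-02,
       -7.01363644e+01, -1.65078728e+01]), 'qd': array([ 0.03474616,  0.00038497,  0.03342293, -0.08068489,  0.07279051,
        0.03822033]), 'joint_torque': array([-5.29430527e-04, -5.82710767e+01,  2.93052489e+01,  6.99719936e+00,
        6.86201442e-03, -1.89696289e-04]), 'tcp_pos': array([ 0.25812052, -0.62310259,  0.19681439]), 'eef_rot': array([ 1.79903454e+02, -9.28857229e-03, -1.57502661e+02]), 'contact_force': array([-0.27116955,  0.18949344,  0.19046206]), 'moment': array([-0.03017223, -0.01613049,  0.0004788 ]), 'gripper_force': 0.0, 'gripper_width': 0.08734187440219121} 0.0188
side 416.18698828809124 280.9255427627813 203.88445589631237 [[-0.761, -0.33, 0.559, -0.231], [-0.649, 0.367, -0.667, 0.929], [0.015, -0.87, -0.493, 0.819], [0.0, 0.0, 0.0, 1.0]]
top 447.62622217416646 286.02543685970676 208.0101253156387 [[-0.02, -0.997, 0.078, 0.448], [-1.0, 0.021, 0.014, -0.002], [-0.016, -0.078, -0.997, 1.336], [0.0, 0.0, 0.0, 1.0]]
```

View pics/top0.png

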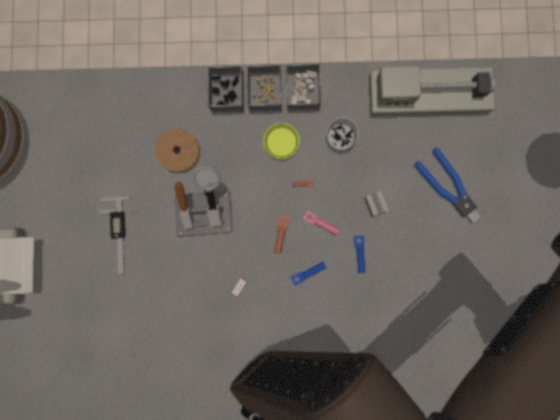

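View pics/side0.png

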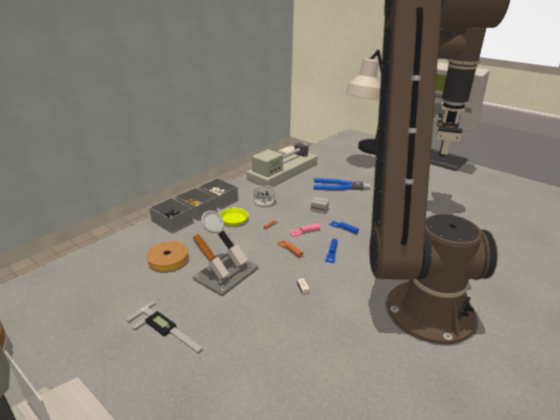

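Top view: lug at (281,235) with the palm end up at (283,220), V-block at (376,204), stand around (204,213), lens at (207,180), screwdriver at (182,195). Next I enlarge that area and measure it.

```bash
cat > h.py <<'E'
import numpy as np,cv2
def load(n): return dict(np.load(n+".npz"))
def cloud(c):
    v,u=np.mgrid[:420,:560]; z=c["z_map"]
    p=np.stack([(u-c["cx"])/c["fx"]*z,(v-c["cy"])/c["fy"]*z,z],-1)
    T=c["cam_to_world"]; P=p@T[:3,:3].T+T[:3,3]; P[z==0]=np.nan; return P
def ray(c,u,v,h):
    T=c["cam_to_world"]; d=T[:3,:3]@np.array([(u-c["cx"])/c["fx"],(v-c["cy"])/c["fy"],1]); o=T[:3,3]
    return o+d*(h-o[2])/d[2]
def pix(c,p):
    T=c["cam_to_world"]; q=T[:3,:3].T@(np.asarray(p)-T[:3,3]); return q[:2]/q[2]*[c["fx"],c["fy"]]+[c["cx"],c["cy"]]
E
python3 - <<'E'
from h import *
c=load("top0");P=cloud(c);f=c["frame"]
a=cv2.resize(f[160:260,165:300],None,fx=4,fy=4,interpolation=cv2.INTER_CUBIC)
b=cv2.resize(f[180:230,350:400],None,fx=5,fy=5,interpolation=cv2.INTER_CUBIC)
im=np.zeros((400,800,3),np.uint8);im[:,:540]=a;im[:250,545:795]=b
s=load("side0");cv2.imwrite("pics/crop1.png",im[:,:,::-1])
d=cv2.resize(s["frame"][190:300,180:360],None,fx=4.4,fy=4.4,interpolation=cv2.INTER_CUBIC);cv2.imwrite("pics/crop2.png",d[:,:,::-1])
hsv=cv2.cvtColor(f,cv2.COLOR_RGB2HSV)
m=cv2.inRange(hsv,(0,110,50),(14,255,255))
n,l,st,ce=cv2.connectedComponentsWithStats(m)
for i in range(1,n):
    if st[i,4]>30 and st[i,1]<330: print(st[i],ce[i],np.nanpercentile(P[l==i][:,2],[5,50,95]).round(3))
for nm,(y0,y1,x0,x1) in dict(vb=(185,222,360,395),stand=(160,245,170,240)).items():
    Q=P[y0:y1,x0:x1].reshape(-1,3);Q=Q[np.isfinite(Q).all(1)]
    print(nm,np.histogram(Q[:,2],bins=np.arange(-.01,.16,.01))[0])
print("table z",np.nanmedian(P[240:260,240:270,2]))
E
```

```text
[ 157  130   42   41 1080] [177.11759259 150.03240741] [0.025 0.029 0.033]
[293 180  21   6  70] [303.01428571 183.12857143] [0.    0.011 0.018]
[175 183  12  27 190] [180.82631579 196.06842105] [0.092 0.115 0.136]
[275 217  14  36 223] [280.79820628 233.75336323] [0.003 0.018 0.025]
vb [344 576  11  21 196 141   0   0   0   0   0   0   0   0   0   0]
stand [ 888 2010 1242  239  103  130  108  104  116  108   72   87  108  152
  173  147]
table z 0.0008907411094327689
```

View pics/crop1.png

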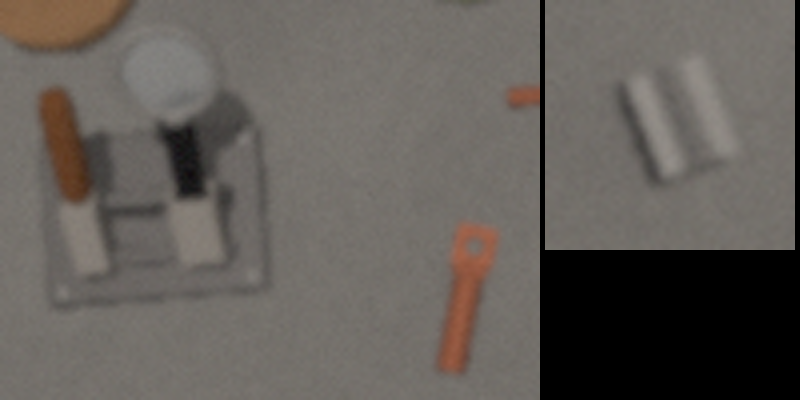

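View pics/crop2.png

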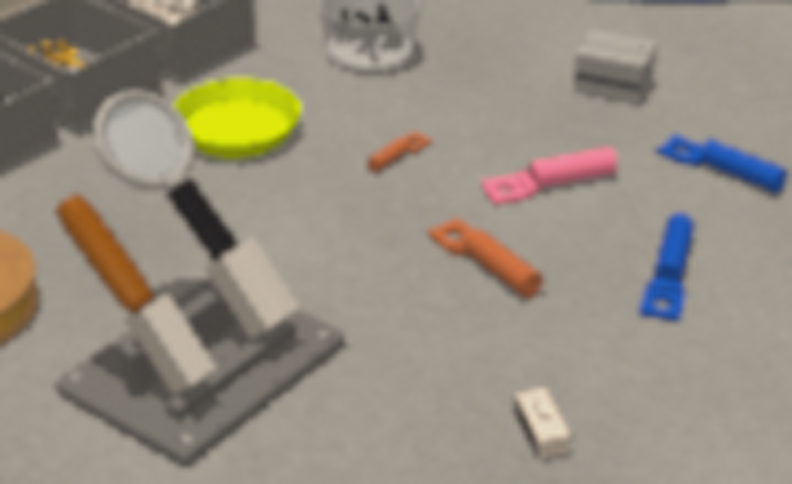

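The crops show the lug with its palm up-image, the V-block's groove tilted about 15°, and the magnifier's handle leaning from its pocket (crop 197,230) to the lens (170,75), with the screwdriver to its left. Now the measurements.

```bash
cat > meas.py <<'E'
from h import *
def rect(Q):
    (cx,cy),(w,h),a=cv2.minAreaRect((Q*1000).astype(np.float32)); 
    if w<h: w,h,a=h,w,a+90
    return np.round([cx,cy,w,h,(a+90)%180-90],1)
for n,boxes in dict(top=dict(vb=(180,230,350,400),lug=(210,260,268,295)),side=dict(vb=(192,216,305,335),lug=(236,262,274,306))).items():
    c=load(n+"0");P=cloud(c);f=c["frame"]
    hsv=cv2.cvtColor(f,cv2.COLOR_RGB2HSV)
    y0,y1,x0,x1=boxes["vb"]
    B=P[y0:y1,x0:x1]; m=(B[...,2]>.034)
    v,u=np.nonzero(m); R=np.array([ray(c,a+x0,b+y0,.04)[:2] for a,b in zip(u,v)])
    print(n,"vb ray",rect(R),R.mean(0).round(4),"cloud",np.nanmean(B[m],0).round(4))
    y0,y1,x0,x1=boxes["lug"]
    m=cv2.inRange(hsv[y0:y1,x0:x1],(0,90,50),(16,255,255))>0
    v,u=np.nonzero(m); B=P[y0:y1,x0:x1][m]
    hi=B[:,2]>.013
    R=np.array([ray(c,a+x0,b+y0,.012)[:2] for a,b in zip(u,v)])
    print(n,"lug ray all",rect(R),"barrel cloud",rect(B[hi][:,:2]),np.nanmean(B[hi],0).round(4),hi.sum())
    d=R-R.mean(0);w,V=np.linalg.eigh(d.T@d);ax=V[:,1]*np.sign(V[0,1]);t=d@ax
    print("  axis",np.degrees(np.arctan2(ax[1],ax[0])).round(1),"extent",t.min().round(4),t.max().round(4),"ends",(R.mean(0)+ax*t.min()).round(4),(R.mean(0)+ax*t.max()).round(4))
    # magnifier: black handle, lens
    y0,y1,x0,x1=dict(top=(160,235,190,225),side=(205,265,195,260))[n]
    B=P[y0:y1,x0:x1];g=hsv[y0:y1,x0:x1]
    m=(g[...,2]<45)&(B[...,2]>.07); Q=B[m]; print("  handle n",m.sum(),Q.mean(0).round(4) if m.sum() else 0)
    if m.sum()>5:
        w,V=np.linalg.svd(Q-Q.mean(0))[1:]; print("   dir",(V[0]*np.sign(V[0,2])).round(3),"zrange",Q[:,2].min().round(3),Q[:,2].max().round(3))
    m=(B[...,2]>.115);Q=B[m];print("  lens cand n",m.sum(),Q.mean(0).round(4),Q.min(0).round(3),Q.max(0).round(3))
    # light-grey pocket
    # base rect
    y0,y1,x0,x1=dict(top=(180,245,170,240),side=(220,300,180,270))[n]
    B=P[y0:y1,x0:x1];m=(B[...,2]>.006)&(B[...,2]<.018);k=cv2.morphologyEx(m.astype(np.uint8),cv2.MORPH_OPEN,np.ones((3,3)))>0
    nn,l,st,ce=cv2.connectedComponentsWithStats(k.astype(np.uint8));i=1+st[1:,4].argmax();v,u=np.nonzero(l==i)
    print("  base",rect(np.array([ray(c,a+x0,b+y0,.012)[:2] for a,b in zip(u,v)])))
E
python3 meas.py
```

```text
top vb ray [ 558.3 -247.5   59.8   47.6   19.8] [ 0.5579 -0.2477] cloud [ 0.5579 -0.2477  0.0399]
top lug ray all [475.4  34.6 108.2  29.6 -12.4] barrel cloud [459.5  37.7  75.3  19.  -13.1] [0.4568 0.0379 0.021 ] 153
  axis -11.9 extent -0.0576 0.0506 ends [0.4225 0.046 ] [0.5284 0.0237]
  handle n 103 [0.574  0.2244 0.0995]
   dir [0.761 0.036 0.647] zrange 0.079 0.119
  lens cand n 551 [0.6274 0.2284 0.1403] [0.59  0.192 0.115] [0.658 0.265 0.17 ]
  base [540.  262.6 164.8 124.  -86.2]
side vb ray [ 556.2 -239.1   61.9   59.2   21.7] [ 0.5561 -0.2406] cloud [ 0.5577 -0.2429  0.0385]
side lug ray all [465.9  40.  111.1  36.9  -6.1] barrel cloud [456.4  43.7  70.4  20.1  -9.4] [0.4562 0.0446 0.019 ] 92
  axis -9.0 extent -0.058 0.0536 ends [0.4105 0.0499] [0.5207 0.0325]
  handle n 76 [0.5725 0.2309 0.0951]
   dir [0.753 0.042 0.657] zrange 0.078 0.113
  lens cand n 473 [0.6235 0.2446 0.136 ] [0.582 0.194 0.115] [0.658 0.323 0.163]
  base [538.2 269.  167.7 126.5 -87.2]
```

```bash
cat > go.py <<'E'
# usage: go.py x y z roll pitch yaw : shift and turn in the tool's axes
import sys,numpy as np
from scipy.spatial.transform import Rotation as R
from plant import r
s=r.get_state();a=[float(v) for v in sys.argv[1:7]]
A=R.from_euler("xyz",s["eef_rot"],degrees=True);B=R.from_euler("xyz",a[3:],degrees=True)
print("t",s["time_s"],"tcp",s["tcp_pos"].round(4),s["eef_rot"].round(2),"J",s["joints"].round(0),"F",s["contact_force"].round(1),"w",s["gripper_width"])
print("shift",(A.inv().apply(np.array(a[:3])-s["tcp_pos"])).round(4),"turn",np.degrees((A.inv()*B).as_rotvec()).round(2))
E
python3 go.py 0.468 0.038 0.13 180 0 168
```

```text
t 0.1 tcp [ 0.2582 -0.6232  0.1969] [ 1.7992e+02 -1.0000e-02 -1.5750e+02] J [-51.  21.   1.  -0. -70. -17.] F [-0.5  0.4  0.2] w 0.08763915032378221
shift [-0.4469  0.5304  0.0676] turn [ 8.00e-02 -3.00e-02  3.45e+01]
```

```bash
python3 -m pendant '[{"tx":-0.447, "ty":0.53, "az":34.5}, {"tx":-0.447, "ty":0.53, "az":34.5}, {"tx":-0.447, "ty":0.53, "az":34.5}, {"tx":-0.447, "ty":0.53, "az":34.5}, {"tx":-0.447, "ty":0.53, "az":34.5}, {"tx":-0.447, "ty":0.53, "az":34.5}, {"tx":-0.447, "ty":0.53, "az":34.5}, {"tx":-0.447, "ty":0.53, "az":34.5}, {"tx":-0.447, "ty":0.53, "az":34.5}, {"tx":-0.447, "ty":0.53, "az":34.5}, {"tx":-0.447, "ty":0.53, "az":34.5}, {"tx":-0.447, "ty":0.53, "az":34.5}]' 0.06 40; python3 go.py 0.468 0.038 0.13 180 0 168
```

```text
time_s: 1.1
tcp_pos: [0.4074, -0.1527, 0.1979]
eef_rot: [180.0, 0.0, 168.0]
contact_force: [2.9, -0.9, 0.8]
gripper_width: 0.0602
gripper_force: 0.0
t 1.1 tcp [ 0.4074 -0.1527  0.1979] [1.7998e+02 2.0000e-02 1.6800e+02] J [   6.   -3.  -28.   -0.  -65. -108.] F [ 2.9 -0.9  0.8] w 0.060152962167256754
shift [-0.0195  0.1991  0.068 ] turn [ 0.02  0.02 -0.  ]
```

```bash
python3 -m pendant '[{"tx":-0.004, "ty":0.04, "tz":0.01}, {"tx":-0.008, "ty":0.08, "tz":0.02}, {"tx":-0.012, "ty":0.12, "tz":0.04}, {"tx":-0.016, "ty":0.15, "tz":0.055}, {"tx":-0.018, "ty":0.18, "tz":0.066}, {"tx":-0.019, "ty":0.197, "tz":0.068}, {"tx":-0.019, "ty":0.197, "tz":0.068}, {"tx":-0.019, "ty":0.197, "tz":0.068}, {"tx":-0.019, "ty":0.197, "tz":0.068}]'; python3 - <<'E'
from plant import r
from h import *
for n in ("side","top"):
    c=r.capture(n);np.savez(n+"1.npz",**c)
    f=c["frame"];u,v=pix(c,[.468,.038,.1]);print(n,u,v)
    if n=="side": a=cv2.resize(f[160:300,220:380],None,fx=3.5,fy=3.5,interpolation=cv2.INTER_CUBIC); cv2.imwrite("pics/side1.png",a[:,:,::-1])
s=r.get_state();print(s["tcp_pos"],s["eef_rot"])
E
```

```text
time_s: 1.85
tcp_pos: [0.4668, 0.0339, 0.1297]
eef_rot: [-180.0, -0.0, 168.0]
contact_force: [-0.5, -0.1, 0.0]
gripper_width: 0.0596
gripper_force: 0.0
side 291.8082703587271 224.76620127760333
top 278.6051094602107 236.25557746855435
[0.46691142 0.03343372 0.1299896 ] [1.79989561e+02 8.43075464e-03 1.67957751e+02]
```

View pics/side1.png

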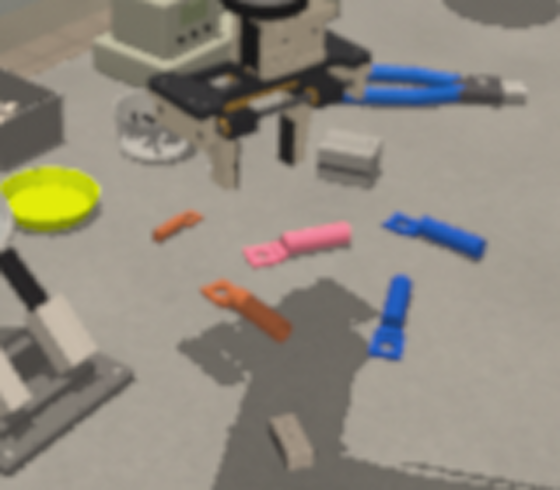

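The fingers straddle the lug's line from above: side-view tips at about px (284,213) and (303,207). I check these against the side camera's calibration.

```bash
python3 - <<'E'
from h import *
from scipy.spatial.transform import Rotation as R
A=R.from_euler("xyz",[180,0,168],degrees=True)
t=np.array([.4669,.0334,.130])
c=load("side1");P=cloud(c)
for s in (-1,1):
    print("tip pred",[pix(c,t+A.apply([0,s*k,0])).round(1).tolist() for k in (.03,.051)])
Q=P[190:216,270:312].reshape(-1,3);Q=Q[(Q[:,2]>.126)&(Q[:,2]<.15)]
L=A.inv().apply(Q-t)*1000
for s in (-1,1):
    q=L[np.sign(L[:,1])==s];print(s,len(q),np.percentile(q,[3,50,97],axis=0).round(1).tolist())
c=load("top1");P=cloud(c);Q=P[200:270,240:320].reshape(-1,3);print(np.nanmax(Q[:,2]))
Q=Q[(Q[:,2]>.02)&(Q[:,2]<.2)];print(len(Q))
E
python3 go.py .468 .041 .03 180 0 168
```

```text
tip pred [[300.5, 213.5], [305.4, 211.6]]
tip pred [[285.9, 219.3], [280.6, 221.4]]
t 1.95 tcp [0.4669 0.0334 0.13  ] [1.7999e+02 1.0000e-02 1.6796e+02] J [  28.    4.  -30.   -0.  -56. -130.] F [ 0.2  1.  -0.9] w 0.05993955322134276
shift [0.0005 0.0076 0.1   ] turn [ 0.01  0.01 -0.04]Traceback (most recent call last):
  File "<stdin>", line 11, in <module>
    return _quantile_unchecked(
        a, q, axis, out, overwrite_input, method, keepdims, weights)
    return _ureduce(a,
                    func=_quantile_ureduce_func,
    ...<5 lines>...
                    overwrite_input=overwrite_input,
                    method=method)
    r = func(a, **kwargs)
    result = _quantile(arr,
                       quantiles=q,
    ...<2 lines>...
                       out=out,
                       weights=wgt)
    slices_having_nans = np.isnan(arr[-1, ...])
                                  ~~~^^^^^^^^^
IndexError: index -1 is out of bounds for axis 0 with size 0
```

```bash
python3 - <<'E'
from h import *
from scipy.spatial.transform import Rotation as R
A=R.from_euler("xyz",[180,0,168],degrees=True)
t=np.array([.4669,.0334,.130])
c=load("side1");P=cloud(c)
Q=P[185:220,268:314].reshape(-1,3);Q=Q[(Q[:,2]>.11)&(Q[:,2]<.2)]
L=A.inv().apply(Q-t)*1000;print(len(L))
for s in (-1,1):
    q=L[(np.sign(L[:,1])==s)&(abs(L[:,1])<70)];print(s,len(q),np.percentile(q,[1,5,50,95,99],axis=0).round(1).tolist())
E
```

```text
175
-1 91 [[-10.6, -47.1, -68.5], [-9.8, -44.7, -66.9], [6.3, -30.9, -50.6], [10.5, -27.1, -30.8], [13.5, -26.7, -29.7]]
1 84 [[-12.2, 31.0, -68.9], [-9.1, 31.8, -67.5], [6.5, 45.1, -50.2], [11.7, 50.3, -32.9], [12.8, 51.7, -30.9]]
```

```bash
python3 -m pendant '[{"ty":0.007}, {"ty":0.007}, {"ty":0.007}, {"ty":0.007}, {"ty":0.007}, {"ty":0.007}]' 0.022; python3 - <<'E'
from plant import r
from h import *
from scipy.spatial.transform import Rotation as R
c=r.capture("side");np.savez("side2.npz",**c);s=r.get_state();t=s["tcp_pos"];A=R.from_euler("xyz",s["eef_rot"],degrees=True)
print(t,s["gripper_width"],"TCP pix",pix(c,t),"grasp pt",pix(c,t+[0,0,.0188]))
a=cv2.resize(c["frame"][170:250,240:350],None,fx=5,fy=5,interpolation=cv2.INTER_CUBIC); cv2.imwrite("pics/side2.png",a[:,:,::-1])
E
```

```text
time_s: 2.45
tcp_pos: [0.4685, 0.0408, 0.1298]
eef_rot: [180.0, 0.0, 168.0]
contact_force: [-0.7, 0.0, -0.2]
gripper_width: 0.0261
gripper_force: 0.0
[0.46851767 0.04083158 0.12979498] 0.024048898923223875 TCP pix [291.3818799  217.14608916] grasp pt [291.54535351 212.06064602]
```

View pics/side2.png

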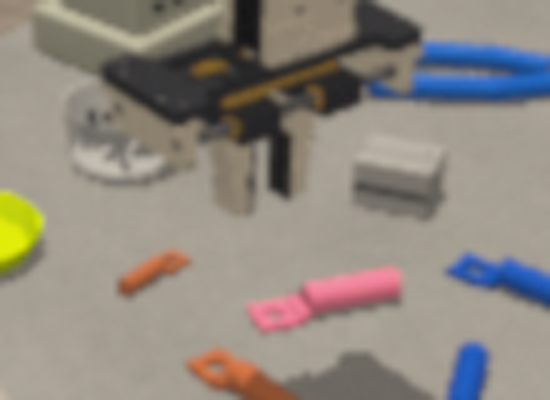

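Near finger's tip is at px (287,212) and the far one's at (298,209), about 6 px above the computed TCP (291,217). I check with depth before trusting the tip height.

```bash
python3 - <<'E'
from h import *
c=load("side2");P=cloud(c);g=c["frame"].sum(2)//3
for v in range(203,219): print(v,[(int(g[v,u]),*(P[v,u]*1000).round(0).tolist()) for u in (285,288,298)])
E
```

```text
203 [(121, 468.0, 76.0, 196.0), (129, 466.0, 63.0, 191.0), (107, 454.0, 28.0, 181.0)]
204 [(120, 471.0, 72.0, 190.0), (129, 465.0, 64.0, 189.0), (105, 455.0, 26.0, 177.0)]
205 [(120, 470.0, 73.0, 188.0), (127, 463.0, 67.0, 187.0), (105, 459.0, 21.0, 170.0)]
206 [(120, 471.0, 72.0, 183.0), (126, 466.0, 62.0, 181.0), (104, 458.0, 23.0, 167.0)]
207 [(121, 470.0, 73.0, 180.0), (127, 467.0, 61.0, 176.0), (106, 454.0, 28.0, 167.0)]
208 [(122, 471.0, 71.0, 176.0), (128, 463.0, 67.0, 177.0), (110, 457.0, 24.0, 161.0)]
209 [(123, 472.0, 70.0, 171.0), (127, 463.0, 65.0, 172.0), (126, 620.0, -192.0, -0.0)]
210 [(124, 471.0, 70.0, 168.0), (127, 465.0, 63.0, 167.0), (146, 615.0, -185.0, -0.0)]
211 [(128, 470.0, 72.0, 165.0), (128, 463.0, 65.0, 165.0), (155, 611.0, -181.0, -1.0)]
212 [(141, 641.0, -138.0, 1.0), (130, 634.0, -147.0, 0.0), (156, 607.0, -176.0, -2.0)]
213 [(154, 639.0, -135.0, -1.0), (147, 629.0, -142.0, 0.0), (155, 600.0, -167.0, 0.0)]
214 [(157, 634.0, -129.0, -1.0), (156, 623.0, -134.0, 2.0), (155, 597.0, -163.0, -1.0)]
215 [(158, 629.0, -123.0, -1.0), (156, 622.0, -132.0, -2.0), (156, 594.0, -159.0, -3.0)]
216 [(159, 622.0, -115.0, 2.0), (158, 616.0, -126.0, -1.0), (157, 587.0, -150.0, -0.0)]
217 [(161, 620.0, -112.0, -1.0), (158, 613.0, -121.0, -2.0), (158, 581.0, -143.0, 1.0)]
218 [(159, 614.0, -105.0, 1.0), (158, 604.0, -111.0, 2.0), (158, 578.0, -138.0, 0.0)]
```

```bash
python3 -m pendant '[{"tz":0.02}, {"tz":0.04}, {"tz":0.06}, {"tz":0.075}, {"tz":0.085}, {"tz":0.09}, {"tz":0.09}, {"tz":0.09}]' 0.06; python3 - <<'E'
from plant import r
from h import *
c=r.capture("side");np.savez("side3.npz",**c);s=r.get_state();t=s["tcp_pos"];P=cloud(c)
print(t,s["gripper_width"],"TCP pix",pix(c,t),s["contact_force"])
for u in range(272,312,3):
    q=P[200:270,u]; k=q[(q[:,2]>.02)&(q[:,2]<.15)&(abs(q[:,0]-.468)<.05)]
    print(u,len(k),(k[-1]*1000).round(0) if len(k) else "",(q[-30:,2]*1000).round(0).max())
a=cv2.resize(c["frame"][190:270,240:350],None,fx=5,fy=5,interpolation=cv2.INTER_CUBIC); cv2.imwrite("pics/side3.png",a[:,:,::-1])
E
```

```text
time_s: 3.17
tcp_pos: [0.4688, 0.041, 0.04]
eef_rot: [-180.0, 0.0, 168.0]
contact_force: [-0.7, -0.1, 0.5]
gripper_width: 0.0598
gripper_force: 0.0
[0.46905174 0.04108393 0.040382  ] 0.0598125272017065 TCP pix [290.46031907 240.35927878] [ 0.02355531 -0.46281291 -0.05146417]
272 5 [471. 131. 135.] 3.0
275 5 [455. 136. 137.] 3.0
278 13 [487.  84.  71.] 6.0
281 19 [471.  88.  73.] 7.0
284 16 [466.  79.  74.] 9.0
287 5 [486.  38.  20.] 20.0
290 6 [471.  41.  21.] 21.0
293 4 [456.  43.  21.] nan
296 17 [442.  45.  21.] 22.0
299 22 [424.  51.  20.] 25.0
302 17 [453.   2.  73.] 16.0
305 4 [447.  -2. 124.] 3.0
308 6 [491. -85.  23.] nan
311 4 [ 494. -106.   20.] 4.0
```

View pics/side3.png

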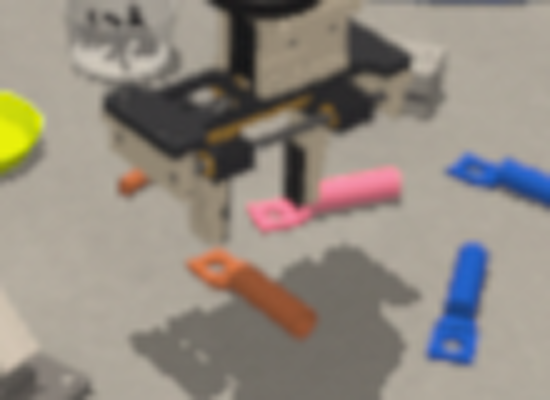

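The side view shows the fingers straddling the lug, tips about 30 mm higher than the reported TCP implies (tips near z=0.072 against 0.040). I go down in steps and watch depth and force.

```bash
cat > tip.py <<'E'
from plant import r
from h import *
from scipy.spatial.transform import Rotation as R
c=r.capture("side");s=r.get_state();t=s["tcp_pos"];P=cloud(c);A=R.from_euler("xyz",s["eef_rot"],degrees=True)
print(s["time_s"],t.round(4),s["eef_rot"].round(1),s["gripper_width"],s["contact_force"].round(1))
w=s["gripper_width"]/2*1000
L=A.inv().apply((P.reshape(-1,3)-t)).reshape(P.shape)*1000
for sg in (-1,1):
    l=L[...,1]*sg
    m=(abs(L[...,0])<9)&(l>w-4)&(l<w+24)&(L[...,2]<5)&(L[...,2]>-60)
    q=L[m]; print("finger",sg,m.sum(),"tip tool-z (mm)",np.sort(q[:,2])[-6:].round(0) if len(q) else "", "y med",np.median(q[:,1]).round(1) if len(q) else "")
E
python3 -m pendant '[{"tz":0.015}, {"tz":0.03}, {"tz":0.035}, {"tz":0.035}, {"tz":0.035}]'; python3 tip.py
```

```text
time_s: 3.63
tcp_pos: [0.4689, 0.0411, 0.0054]
eef_rot: [180.0, 0.0, 168.0]
contact_force: [-0.1, 0.2, 0.2]
gripper_width: 0.0598
gripper_force: 0.0
3.6833 [0.4692 0.0412 0.0056] [1.80e+02 1.00e-01 1.68e+02] 0.0599893855659683 [ 0.4 -0.3  0.1]
finger -1 43 tip tool-z (mm) [-31. -31. -29.   4.   4.   4.] y med -29.8
finger 1 47 tip tool-z (mm) [4. 4. 4. 4. 5. 5.] y med 44.5
```

```bash
python3 -m pendant '[{"tz":0.01}, {"tz":0.016}, {"tz":0.02}, {"tz":0.023}, {"tz":0.025}, {"tz":0.025}, {"tz":0.025}]'; python3 tip.py
```

```text
time_s: 4.27
tcp_pos: [0.4686, 0.0409, -0.0201]
eef_rot: [-180.0, -0.0, 168.0]
contact_force: [0.2, -0.6, 0.1]
gripper_width: 0.0598
gripper_force: 0.0
4.3167 [ 0.4687  0.041  -0.02  ] [180.   0. 168.] 0.06021853202226336 [-0.2  0.5  0.1]
finger -1 58 tip tool-z (mm) [-18. -18. -18. -17. -17. -17.] y med -31.9
finger 1 64 tip tool-z (mm) [-18. -18. -18. -18. -17. -17.] y med 45.3
```

```bash
python3 -m pendant '[{"tz":0.003}, {"tz":0.005}, {"tz":0.005}, {"tz":0.005}]'; python3 -m pendant '[{"tz":0.001}, {"tz":0.002}, {"tz":0.002}]';  python3 -m pendant '[{"tz":0.001}, {"tz":0.001}]'
```

```text
time_s: 4.65
tcp_pos: [0.4684, 0.0409, -0.0254]
eef_rot: [-180.0, -0.0, 168.0]
contact_force: [-0.1, 0.2, -0.1]
gripper_width: 0.0601
gripper_force: 0.0
time_s: 4.9
tcp_pos: [0.4685, 0.0409, -0.0274]
eef_rot: [-180.0, -0.0, 168.0]
contact_force: [-0.8, -0.3, 0.3]
gripper_width: 0.0601
gripper_force: 0.0
time_s: 5.07
tcp_pos: [0.4685, 0.0409, -0.0283]
eef_rot: [-180.0, -0.0, 168.0]
contact_force: [-0.6, -0.1, 0.4]
gripper_width: 0.0598
gripper_force: 0.0
```

```bash
for i in 1 2 3; do python3 -m pendant '[{"tz":0.001}, {"tz":0.001}]' | egrep 'tcp|contact'; done
```

```text
tcp_pos: [0.4686, 0.0409, -0.0285]
contact_force: [-4.0, -0.6, 11.6]
tcp_pos: [0.4687, 0.0409, -0.0286]
contact_force: [-7.5, 0.9, 25.9]
tcp_pos: [0.4687, 0.041, -0.0287]
contact_force: [-12.9, 0.0, 41.4]
```

```bash
python3 -m pendant '[{"tz":-0.005}, {"tz":-0.0097}, {"tz":-0.0097}]' | egrep 'tcp|contact'; python3 -m pendant '[{}, {}, {}, {}, {}, {}, {}, {}]' 0.0 30
```

```text
tcp_pos: [0.4692, 0.0412, -0.0206]
contact_force: [-0.4, 0.1, -0.7]
time_s: 6.48
tcp_pos: [0.4684, 0.0409, -0.0216]
eef_rot: [-180.0, -0.0, 168.0]
contact_force: [0.1, -0.9, -2.2]
gripper_width: 0.0211
gripper_force: 29.9
```

```bash
python3 -m pendant '[{"tz":-0.01}, {"tz":-0.03}, {"tz":-0.06}, {"tz":-0.09}, {"tz":-0.11}, {"tz":-0.12}, {"tz":-0.12}, {"tz":-0.12}]'; cat > lugpos.py <<'E'
from plant import r
from h import *
from scipy.spatial.transform import Rotation as R
import sys
c=r.capture("side");s=r.get_state();t=s["tcp_pos"]+[0,0,.0284];A=R.from_euler("xyz",s["eef_rot"],degrees=True)
P=cloud(c);hsv=cv2.cvtColor(c["frame"],cv2.COLOR_RGB2HSV)
m=cv2.inRange(hsv,(0,90,40),(16,255,255))>0
m&=np.linalg.norm(P-t,axis=2)<.09
q=A.inv().apply(P[m]-t)*1000;print(s["time_s"],t.round(4),m.sum())
print("tool x",np.percentile(q[:,0],[1,99]).round(0),"y",np.percentile(q[:,1],[1,99]).round(0),"z",np.percentile(q[:,2],[1,99]).round(0))
cv2.imwrite(sys.argv[1],cv2.resize(c["frame"][170:260,240:360],None,fx=5,fy=5)[:,:,::-1])
k=abs(q[:,0])<60
for a in range(-80,80,20):
    k=(q[:,0]>=a)&(q[:,0]<a+20)
    if k.sum()>3: print(a,k.sum(),np.median(q[k],0).round(0),q[k][:,2].min().round(0),q[k][:,2].max().round(0))
E
python3 lugpos.py pics/lug4.png
```

```text
time_s: 7.15
tcp_pos: [0.4685, 0.0411, 0.0985]
eef_rot: [179.9, 0.0, 168.0]
contact_force: [-0.9, -0.1, -1.7]
gripper_width: 0.0212
gripper_force: 29.9
7.2 [0.4679 0.0408 0.1262] 115
tool x [-60.  47.] y [-10.  29.] z [-29.   5.]
-60 14 [-54.   8.   2.] -0.0 6.0
-40 5 [-35.  14.   3.] -2.0 4.0
-20 6 [ -6.  13. -16.] -36.0 -12.0
0 24 [ 10.   6. -13.] -17.0 -2.0
20 41 [ 32.   7. -10.] -19.0 5.0
40 24 [44.  4. -7.] -17.0 5.0
```

View pics/lug4.png

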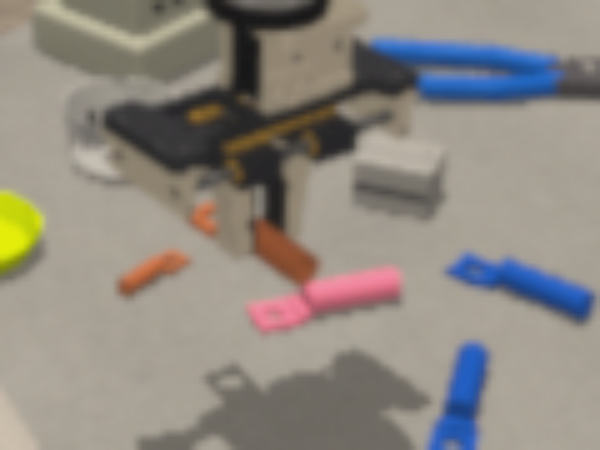

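The lug is held level, with the barrel end near px (300,225) and the palm behind the near finger at (281,213). To settle the y difference between the cameras, I look at the held palm in the top view.

```bash
python3 - <<'E'
from plant import r
from h import *
from scipy.spatial.transform import Rotation as R
s=r.get_state();t=s["tcp_pos"]+[0,0,.0284];A=R.from_euler("xyz",s["eef_rot"],degrees=True)
for n in ("top","side"):
    c=r.capture(n);P=cloud(c);hsv=cv2.cvtColor(c["frame"],cv2.COLOR_RGB2HSV)
    m=cv2.inRange(hsv,(0,80,40),(16,255,255))>0
    m&=(np.linalg.norm(P-t,axis=2)<.1)&(P[...,2]>.08)
    v,u=np.nonzero(m)
    q=A.inv().apply([ray(c,a,b,t[2]-.001)-t for a,b in zip(u,v)])*1000
    k=q[:,0]<-25
    print(n,k.sum(),"x",q[k,0].min().round(1),q[k,0].max().round(1),"y",np.percentile(q[k,1],[0,10,50,90,100]).round(1), "z",np.median(P[m][k][:,2]).round(3) if k.any() else "")
E
```

```text
Traceback (most recent call last):
  File "scipy/spatial/transform/_rotation.pyx", line 2580, in scipy.spatial.transform._rotation.Rotation.apply
ValueError: Expected input of shape (3,) or (P, 3), got (0,).
```

```bash
python3 go.py .5693 -.2405 .07 180 0 199.5
```

```text
t 7.25 tcp [0.4677 0.0406 0.0973] [-1.7995e+02 -9.0000e-02  1.6799e+02] J [  29.    7.  -32.   -0.  -51. -131.] F [-0.6 -0.5 -1.6] w 0.021176063584356628
shift [-0.158  -0.2538  0.0273] turn [-3.000e-02 -1.100e-01 -3.151e+01]
```

```bash
python3 -m pendant '[{"tx":-0.013, "ty":-0.021, "az":-4}, {"tx":-0.03, "ty":-0.05, "az":-8}, {"tx":-0.05, "ty":-0.08, "az":-12}, {"tx":-0.07, "ty":-0.11, "az":-16}, {"tx":-0.09, "ty":-0.145, "az":-20}, {"tx":-0.11, "ty":-0.175, "az":-24}, {"tx":-0.13, "ty":-0.21, "tz":0.005, "az":-28}, {"tx":-0.145, "ty":-0.235, "tz":0.015, "az":-31.5}, {"tx":-0.155, "ty":-0.25, "tz":0.024, "az":-31.5}, {"tx":-0.158, "ty":-0.254, "tz":0.027, "az":-31.5}, {"tx":-0.158, "ty":-0.254, "tz":0.027, "az":-31.5}, {"tx":-0.158, "ty":-0.254, "tz":0.027, "az":-31.5}]' | head -5; cat > rel.py <<'E'
# held lug against V-block, same (side) camera, in the tool's xy
from plant import r
from h import *
from scipy.spatial.transform import Rotation as R
c=r.capture("side");np.savez("side5.npz",**c);s=r.get_state();t=s["tcp_pos"]+[0,0,.0284];A=R.from_euler("xyz",s["eef_rot"],degrees=True)
P=cloud(c);hsv=cv2.cvtColor(c["frame"],cv2.COLOR_RGB2HSV)
m=(cv2.inRange(hsv,(0,90,40),(16,255,255))>0)&(np.linalg.norm(P-t,axis=2)<.09)
q=A.inv().apply(P[m]-t)*1000;print(s["time_s"],s["tcp_pos"].round(4),s["eef_rot"].round(1),m.sum())
print("lug x",np.percentile(q[:,0],[0,2,98,100]).round(0))
# barrel's top line (ridge): per 8 mm slice, y of the highest points
for a in range(-20,56,8):
    k=(q[:,0]>=a)&(q[:,0]<a+8)
    if k.sum()>3: print(a,k.sum(),"y",q[k][:,1].min().round(1),q[k][:,1].max().round(1),"z",q[k][:,2].min().round(1),q[k][:,2].max().round(1))
d=np.linalg.norm(P[...,:2]-[.558,-.244],axis=2)
b=(d<.045)&(P[...,2]>.036)&(P[...,2]<.046)&(hsv[...,1]<60);b[:,:]&=~m
L=A.inv().apply(P[b]-t)*1000
print("vb top n",b.sum(),"x",np.percentile(L[:,0],[0,3,97,100]).round(0),"y",np.percentile(L[:,1],[0,3,97,100]).round(0),"z",np.median(L[:,2]).round(1))
import sys
cv2.imwrite(sys.argv[1],cv2.resize(c["frame"][160:240,270:370],None,fx=6,fy=6,interpolation=cv2.INTER_CUBIC)[:,:,::-1])
E
python3 rel.py pics/rel5.png
```

```text
time_s: 8.25
tcp_pos: [0.5693, -0.2401, 0.07]
eef_rot: [179.9, -0.1, -160.5]
contact_force: [-0.8, 0.7, -1.2]
gripper_width: 0.0212
8.3 [ 0.5697 -0.2396  0.0708] [ 1.800e+02 -1.000e-01 -1.605e+02] 108
lug x [-63. -60.  45.  47.]
4 7 y -0.4 12.9 z -15.0 -0.2
12 11 y -0.0 11.2 z -13.9 5.8
20 14 y -0.1 14.1 z -15.7 5.9
28 10 y 1.4 14.3 z -15.5 1.7
36 13 y -12.5 13.4 z -13.3 3.3
44 6 y -8.2 11.3 z -10.4 4.1
vb top n 78 x [-19. -17.  42.  43.] y [-27. -25.  23.  23.] z 60.0
```

View pics/rel5.png

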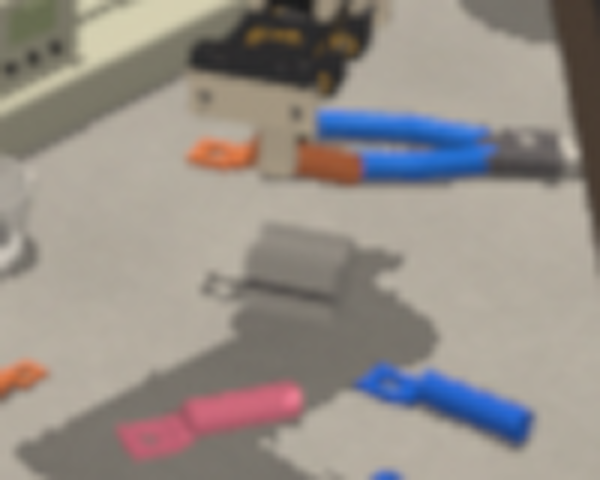

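The lug hangs above the block (block around crop 300,265), with its palm past the far end. In the same camera, the lug's axis is about 2.5 mm off the block's in +y, so I correct that and go down.

```bash
python3 -m pendant '[{"ty":-0.001, "tz":0.01}, {"ty":-0.0025, "tz":0.025}, {"ty":-0.0025, "tz":0.04}, {"ty":-0.0025, "tz":0.048}, {"ty":-0.0025, "tz":0.05}, {"ty":-0.0025, "tz":0.05}, {"ty":-0.0025, "tz":0.05}]' | egrep 'tcp|contact'; for i in 1 2; do python3 -m pendant '[{"tz":0.001}, {"tz":0.002}, {"tz":0.002}]' | egrep 'tcp|contact'; done
```

```text
tcp_pos: [0.5717, -0.2425, 0.0222]
contact_force: [-0.4, -0.5, -0.9]
tcp_pos: [0.5714, -0.2427, 0.0199]
contact_force: [0.7, 0.1, -0.8]
tcp_pos: [0.5711, -0.2428, 0.0174]
contact_force: [0.4, 1.2, -1.0]
```

```bash
for i in 1 2 3 ; do python3 -m pendant '[{"tz":0.001}, {"tz":0.0015}, {"tz":0.0015}]' | egrep 'tcp|contact'; done; python3 rel.py pics/rel6.png
```

```text
tcp_pos: [0.5711, -0.2427, 0.0158]
contact_force: [0.7, -0.1, -1.2]
tcp_pos: [0.5711, -0.2427, 0.0143]
contact_force: [0.2, -0.7, -2.0]
tcp_pos: [0.5713, -0.2426, 0.0135]
contact_force: [-0.7, 1.5, 3.2]
10.1833 [ 0.5713 -0.2426  0.0134] [-180.     0.  -160.5] 105
lug x [-62. -59.  45.  45.]
-20 4 y 8.1 15.9 z -13.1 0.4
4 6 y -2.5 14.1 z -15.5 -4.8
12 10 y 2.9 15.7 z -16.0 1.6
20 11 y 2.1 13.5 z -14.1 1.9
28 9 y -64.5 13.6 z -14.7 40.4
36 14 y -10.1 14.0 z -16.3 1.5
vb top n 30 x [-17. -17.  41.  42.] y [14. 15. 28. 28.] z 2.4
```

```bash
python3 -m pendant '[{"tz":0.0005}, {"tz":0.0005}]' | egrep 'tcp|contact'; python3 -m pendant '[{}, {}, {}, {}, {}]' 0.045; python3 -m pendant '[{"tz":-0.01}, {"tz":-0.03}, {"tz":-0.06}, {"tz":-0.09}, {"tz":-0.11}, {"tz":-0.12}, {"tz":-0.12}]'|head -3; python3 - <<'E'
from plant import r
from h import *
c=r.capture("side");np.savez("side7.npz",**c);P=cloud(c);f=c["frame"];hsv=cv2.cvtColor(f,cv2.COLOR_RGB2HSV)
ctr=np.array([.560,-.2465,.045])
m=(cv2.inRange(hsv,(0,90,40),(16,255,255))>0)&(np.linalg.norm(P-ctr,axis=2)<.1)&(P[...,2]>.02)
a=np.radians(19.5);ex=np.array([np.cos(a),np.sin(a)]);ey=np.array([-ex[1],ex[0]])
L=P[m][:,:2]-ctr[:2];x=L@ex*1000;y=L@ey*1000;z=P[m][:,2]*1000
print(m.sum(),"x",np.percentile(x,[1,99]).round(1),"barrel ztop",np.percentile(z[x<30],97).round(1))
for s in range(-40,70,10):
    k=(x>=s)&(x<s+10)
    if k.sum()>3: i=np.argsort(z[k])[-4:];print(s,k.sum(),"y top",y[k][i].mean().round(1),"z",z[k].min().round(0),z[k].max().round(0))
b=(np.linalg.norm(P[...,:2]-ctr[:2],axis=2)<.045)&(P[...,2]>.036)&(P[...,2]<.046)&(hsv[...,1]<60)
L=P[b][:,:2]-ctr[:2];print("vb",b.sum(),np.percentile(L@ex*1000,[2,98]).round(1),np.percentile(L@ey*1000,[2,98]).round(1))
cv2.imwrite("pics/lug7.png",cv2.resize(f[180:240,285:365],None,fx=7,fy=7,interpolation=cv2.INTER_CUBIC)[:,:,::-1])
E
```

```text
tcp_pos: [0.5713, -0.2427, 0.0134]
contact_force: [-2.7, 3.0, 8.3]
time_s: 10.77
tcp_pos: [0.5712, -0.2428, 0.0123]
eef_rot: [180.0, -0.0, -160.5]
contact_force: [-0.8, 0.6, -0.6]
gripper_width: 0.044
gripper_force: 0.0
time_s: 11.35
tcp_pos: [0.5728, -0.2431, 0.136]
eef_rot: [-179.8, 0.3, -160.5]
135 x [-33.2  72.9] barrel ztop 56.5
-40 9 y top 12.5 z 38.0 55.0
-30 12 y top 4.5 z 40.0 57.0
-20 14 y top 5.3 z 40.0 56.0
-10 13 y top 5.6 z 40.0 60.0
0 11 y top 5.5 z 43.0 55.0
10 14 y top 6.1 z 42.0 58.0
20 13 y top 3.1 z 40.0 56.0
30 10 y top 8.7 z 39.0 56.0
40 12 y top 5.9 z 35.0 46.0
50 11 y top -7.5 z 34.0 42.0
60 13 y top 4.4 z 32.0 42.0
vb 26 [-27.4  26.3] [12.8 26.8]
```

View pics/lug7.png

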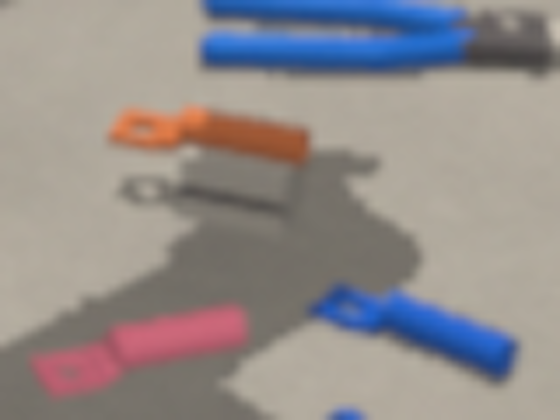

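The lug rests straight in the groove (crop: barrel 190–310, palm at 110–200) with its top at z≈56 mm, so step 1 is met. The top camera agrees with the robot frame, so I use it for the magnifier.

```bash
python3 go.py .545 .2226 .16 0 150 3.7
```

```text
t 11.4 tcp [ 0.5718 -0.2428  0.1339] [-1.7994e+02  1.3000e-01 -1.6050e+02] J [ -5.  18. -12.  -0. -60. -65.] F [-0.8 -0.4  0.3] w 0.044911254449540215
shift [-0.1302  0.4476 -0.0263] turn [  4.1  -29.67  15.45]
```

```bash
python3 -m pendant '[{"tx":-0.01, "ty":0.03, "tz":-0.03}, {"tx":-0.02, "ty":0.065, "tz":-0.05}, {"tx":-0.03, "ty":0.1, "tz":-0.05, "ay":-3, "az":1.5}, {"tx":-0.04, "ty":0.14, "tz":-0.05, "ax":1, "ay":-7, "az":3}, {"tx":-0.05, "ty":0.18, "tz":-0.05, "ax":1.4, "ay":-10, "az":5}, {"tx":-0.065, "ty":0.22, "tz":-0.05, "ax":2, "ay":-15, "az":8}, {"tx":-0.075, "ty":0.255, "tz":-0.05, "ax":2.5, "ay":-18, "az":9.3}, {"tx":-0.085, "ty":0.29, "tz":-0.05, "ax":3, "ay":-22, "az":11.3}, {"tx":-0.095, "ty":0.33, "tz":-0.05, "ax":3.5, "ay":-25, "az":13}, {"tx":-0.105, "ty":0.365, "tz":-0.05, "ax":4, "ay":-29.7, "az":15.4}, {"tx":-0.115, "ty":0.4, "tz":-0.045, "ax":4.1, "ay":-29.7, "az":15.4}, {"tx":-0.125, "ty":0.43, "tz":-0.04, "ax":4.1, "ay":-29.7, "az":15.4}]'|head -4;python3 -m pendant '[{}, {}]' |head -4;  python3 go.py .545 .2226 .16 0 150 3.7
```

```text
time_s: 12.4
tcp_pos: [0.5563, 0.1182, 0.1817]
eef_rot: [-179.7, 29.6, -176.1]
contact_force: [1.9, -1.1, 2.4]
time_s: 12.57
tcp_pos: [0.557, 0.1176, 0.1815]
eef_rot: [-179.5, 29.5, -175.9]
contact_force: [0.6, -1.0, -0.8]
t 12.5667 tcp [0.557  0.1176 0.1815] [-179.54   29.49 -175.92] J [  37.   -6.  -55.   47.  -22. -165.] F [ 0.6 -1.  -0.8] w 0.04470643687987387
shift [0.0145 0.1058 0.0156] turn [-0.27 -0.51  0.33]
```

```bash
for i in 1 2; do python3 -m pendant '[{"az":-7}, {"az":-14}, {"az":-21}, {"az":-28}, {"az":-35}, {"az":-42}, {"az":-49}, {"az":-56}, {"az":-63}, {"az":-70}, {"az":-77}, {"az":-84}]'|head -4; done; python3 -m pendant '[{"az":-7}, {"az":-12}, {"az":-12}]' |head -4;  python3 go.py .545 .2226 .16 180 -30 3.7
```

```text
time_s: 13.57
tcp_pos: [0.5585, 0.1169, 0.1829]
eef_rot: [-150.5, 2.5, -91.2]
contact_force: [0.1, -0.2, -0.3]
time_s: 14.57
tcp_pos: [0.5585, 0.1169, 0.1829]
eef_rot: [-173.8, -29.0, -9.5]
contact_force: [0.1, 0.5, -0.2]
time_s: 14.82
tcp_pos: [0.5585, 0.117, 0.1829]
eef_rot: [179.5, -29.6, 4.1]
contact_force: [-0.3, 0.3, -0.8]
t 14.8167 tcp [0.5585 0.117  0.1829] [179.51 -29.58   4.14] J [ 37.  -6. -55.  47. -22.  16.] F [-0.3  0.3 -0.8] w 0.044760482821206864
shift [-0.0164 -0.1065  0.0161] turn [0.27 0.42 0.39]
```

```bash
cat > tip2.py <<'E'
from plant import r
from h import *
from scipy.spatial.transform import Rotation as R
c=r.capture("side");s=r.get_state();t=s["tcp_pos"];P=cloud(c);A=R.from_euler("xyz",s["eef_rot"],degrees=True)
np.savez("side8.npz",**c)
print(s["time_s"],t.round(4),s["eef_rot"].round(1),s["gripper_width"])
L=A.inv().apply((P.reshape(-1,3)-t)).reshape(P.shape)*1000
w=s["gripper_width"]/2*1000
for sg in (-1,1):
    l=L[...,1]*sg
    m=(abs(L[...,0])<30)&(l>w-6)&(l<w+26)&(L[...,2]<20)&(L[...,2]>-70)
    q=L[m];print("finger",sg,m.sum())
    for a in range(-70,20,5):
        k=(q[:,2]>=a)&(q[:,2]<a+5)
        if k.any(): print("  z",a,k.sum(),"x",q[k][:,0].min().round(0),q[k][:,0].max().round(0),"y",q[k][:,1].min().round(0),q[k][:,1].max().round(0))
E
python3 tip2.py
```

```text
14.8667 [0.5585 0.1171 0.183 ] [179.7 -29.6   3.8] 0.04477424749090297
finger -1 16
  z -40 5 x -10.0 11.0 y -41.0 -36.0
  z -35 6 x -5.0 9.0 y -40.0 -35.0
  z -30 5 x -9.0 12.0 y -37.0 -30.0
finger 1 0
```

```bash
python3 -m pendant '[{"tx":-0.004, "ty":-0.025}, {"tx":-0.008, "ty":-0.05, "tz":0.005}, {"tx":-0.012, "ty":-0.075, "tz":0.01}, {"tx":-0.016, "ty":-0.095, "tz":0.016, "ax":0.3, "ay":0.4, "az":0.4}, {"tx":-0.016, "ty":-0.106, "tz":0.016, "ax":0.3, "ay":0.4, "az":0.4}, {"tx":-0.016, "ty":-0.106, "tz":0.016, "ax":0.3, "ay":0.4, "az":0.4}, {"tx":-0.016, "ty":-0.106, "tz":0.016, "ax":0.3, "ay":0.4, "az":0.4}]'|head -4;python3 go.py .5541 .2231 .1454 180 -30 3.7;python3 tip2.py; python3 - <<'E'
from h import *
c=load("side8");cv2.imwrite("pics/pre8.png",cv2.resize(c["frame"][170:300,180:340],None,fx=4.5,fy=4.5,interpolation=cv2.INTER_CUBIC)[:,:,::-1])
E
```

```text
time_s: 15.45
tcp_pos: [0.5459, 0.2226, 0.1611]
eef_rot: [-179.8, -30.0, 3.3]
contact_force: [0.2, -0.9, 0.1]
t 15.45 tcp [0.5459 0.2226 0.1611] [-179.79  -30.01    3.35] J [ 45.  -1. -57.  61. -22.  -7.] F [ 0.2 -0.9  0.1] w 0.044786484730872614
shift [-0.0007  0.      0.0177] turn [-0.03 -0.01 -0.3 ]
15.5 [0.5459 0.2224 0.1614] [-179.8  -30.     3.3] 0.04533184589377234
finger -1 0
finger 1 5
  z -70 4 x -9.0 -4.0 y 22.0 28.0
  z -65 1 x -3.0 -3.0 y 24.0 24.0
```

View pics/pre8.png

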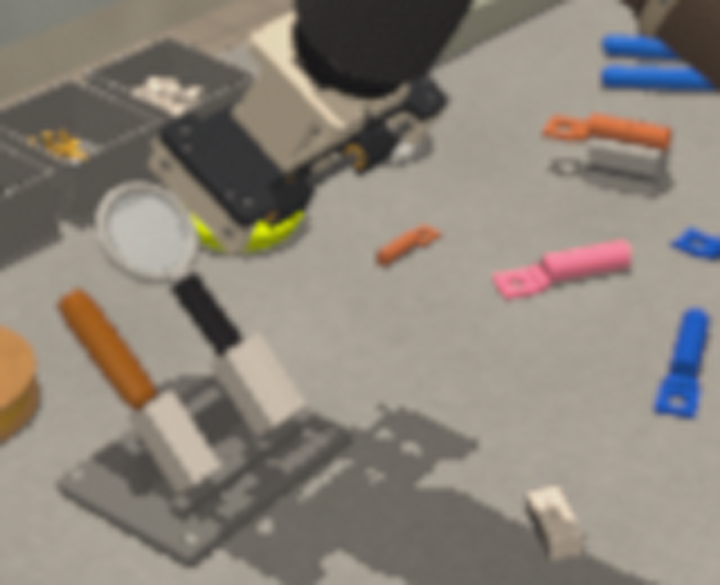

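The gripper hangs before the magnifier with its near finger at crop (235,230), clear of lens and screwdriver; the lug still lies on the block at (630,140).

```bash
python3 -m pendant '[{"tz":0.02}, {"tz":0.04}, {"tz":0.06}, {"tz":0.075}, {"tz":0.085}, {"tz":0.085}, {"tz":0.085}]'|head -4;python3 go.py .604 .2263 .0588 180 -30 3.7; python3 tip2.py; python3 - <<'E'
from h import *
c=load("side8");cv2.imwrite("pics/pre9.png",cv2.resize(c["frame"][200:290,190:310],None,fx=6,fy=6,interpolation=cv2.INTER_CUBIC)[:,:,::-1])
E
```

```text
time_s: 16.08
tcp_pos: [0.5883, 0.228, 0.1022]
eef_rot: [179.6, -28.8, 3.3]
contact_force: [-0.6, 0.5, 0.1]
t 16.0833 tcp [0.5883 0.228  0.1022] [179.56 -28.77   3.34] J [ 27.   7. -57.  95. -12. -26.] F [-0.6  0.5  0.1] w 0.04540403848038336
shift [-0.0072  0.0023  0.0455] turn [ 0.62  1.23 -0.31]
16.1333 [0.5879 0.2284 0.1024] [179.6 -28.8   3.4] 0.044985179485754215
finger -1 2
  z -10 1 x 30.0 30.0 y -28.0 -28.0
  z -5 1 x 29.0 29.0 y -25.0 -25.0
finger 1 6
  z -70 3 x -7.0 -3.0 y 23.0 28.0
  z -60 2 x -4.0 -1.0 y 24.0 25.0
  z -45 1 x -9.0 -9.0 y 37.0 37.0
```

View pics/pre9.png

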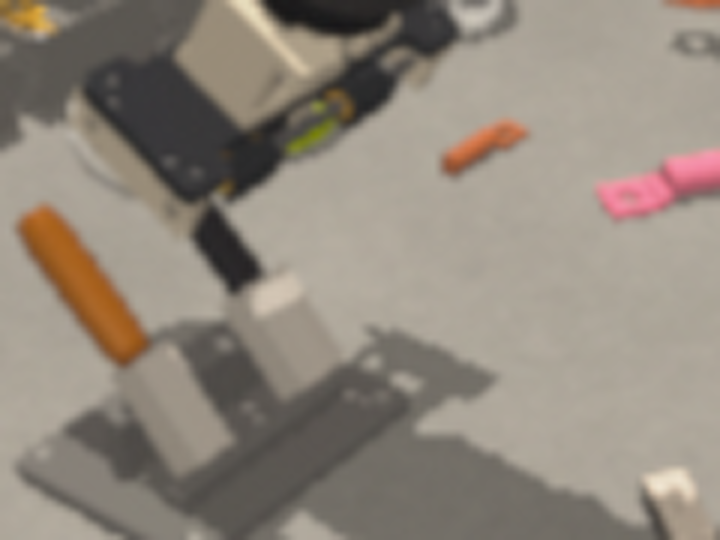

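J4 has reached its limit at this tilt, so I back off and use a flatter 20° tilt instead. The pads still lie flat on the handle's sides.

```bash
python3 -m pendant '[{"tz":-0.02}, {"tz":-0.04}, {"tz":-0.05}, {"tz":-0.05}, {"tz":-0.05}]'|head -4;python3 go.py .5727 .2244 .1223 180 -20 3.7
```

```text
time_s: 16.55
tcp_pos: [0.5627, 0.2298, 0.148]
eef_rot: [179.8, -28.9, 3.5]
contact_force: [-0.8, 1.7, -0.1]
t 16.55 tcp [0.5627 0.2298 0.148 ] [179.75 -28.89   3.5 ] J [ 43.   2. -55.  61. -21.  -6.] F [-0.8  1.7 -0.1] w 0.044879394489363095
shift [-0.0039  0.0059  0.0272] turn [ 0.33 -8.89 -0.2 ]
```

```bash
python3 -m pendant '[{"tx":-0.001, "ty":0.002, "ay":-3}, {"tx":-0.002, "ty":0.004, "tz":0.005, "ay":-6}, {"tx":-0.004, "ty":0.006, "tz":0.01, "ax":0.3, "ay":-8.9, "az":-0.2}, {"tx":-0.004, "ty":0.006, "tz":0.01, "ax":0.3, "ay":-8.9, "az":-0.2}, {"tx":-0.004, "ty":0.006, "tz":0.01, "ax":0.3, "ay":-8.9, "az":-0.2}, {"tx":-0.004, "ty":0.006, "tz":0.01, "ax":0.3, "ay":-8.9, "az":-0.2}]'|head -4;python3 go.py .5727 .2244 .1223 180 -20 3.7
```

```text
time_s: 17.05
tcp_pos: [0.5658, 0.2218, 0.1354]
eef_rot: [179.8, -19.9, 3.6]
contact_force: [-0.2, 0.4, 0.6]
t 17.05 tcp [0.5658 0.2218 0.1354] [179.76 -19.94   3.6 ] J [ 48.   6. -41.  27. -31.  24.] F [-0.2  0.4  0.6] w 0.04439621167003447
shift [ 0.0022 -0.0022  0.0147] turn [ 0.28  0.06 -0.09]
```

```bash
python3 -m pendant '[{"tx":0.001, "ty":-0.001, "tz":0.015, "ax":0.3}, {"tx":0.002, "ty":-0.002, "tz":0.03, "ax":0.3}, {"tx":0.002, "ty":-0.002, "tz":0.045, "ax":0.3}, {"tx":0.002, "ty":-0.002, "tz":0.055, "ax":0.3}, {"tx":0.002, "ty":-0.002, "tz":0.055, "ax":0.3}, {"tx":0.002, "ty":-0.002, "tz":0.055, "ax":0.3}]'|head -4;python3 go.py .5966 .2259 .0565 180 -20 3.7
```

```text
time_s: 17.55
tcp_pos: [0.585, 0.2236, 0.0835]
eef_rot: [180.0, -19.8, 3.6]
contact_force: [1.5, 0.4, 0.1]
t 17.55 tcp [0.585  0.2236 0.0835] [179.98 -19.81   3.62] J [ 44.  11. -44.  35. -23.  18.] F [1.5 0.4 0.1] w 0.04473402240421738
shift [ 0.0018 -0.0015  0.0293] turn [ 0.04  0.19 -0.08]
```

```bash
python3 -m pendant '[{"tx":0.001, "ty":-0.001, "tz":0.008}, {"tx":0.002, "ty":-0.001, "tz":0.015}, {"tx":0.002, "ty":-0.001, "tz":0.02}, {"tx":0.002, "ty":-0.001, "tz":0.02}]'|egrep 'tcp|cont';python3 -m pendant '[{"tz":0.005}, {"tz":0.009}, {"tz":0.009}, {"tz":0.009}]'|egrep 'tcp|cont'; python3 go.py .5966 .2259 .0565 180 -20 3.7; python3 - <<'E'
from plant import r
from h import *
c=r.capture("side");np.savez("side10.npz",**c);cv2.imwrite("pics/pre10.png",cv2.resize(c["frame"][200:290,190:310],None,fx=6,fy=6,interpolation=cv2.INTER_CUBIC)[:,:,::-1])
E
```

```text
tcp_pos: [0.5941, 0.2263, 0.0661]
contact_force: [-0.1, -0.1, -0.7]
tcp_pos: [0.5973, 0.2267, 0.0582]
contact_force: [-0.2, 0.6, 0.4]
t 18.2167 tcp [0.5973 0.2267 0.0582] [-179.9   -19.89    3.6 ] J [ 41.  14. -47.  43. -18.  12.] F [-0.2  0.6  0.4] w 0.045182671524477754
shift [-0.0013  0.0007  0.0014] turn [-0.07  0.11 -0.1 ]
```

View pics/pre10.png

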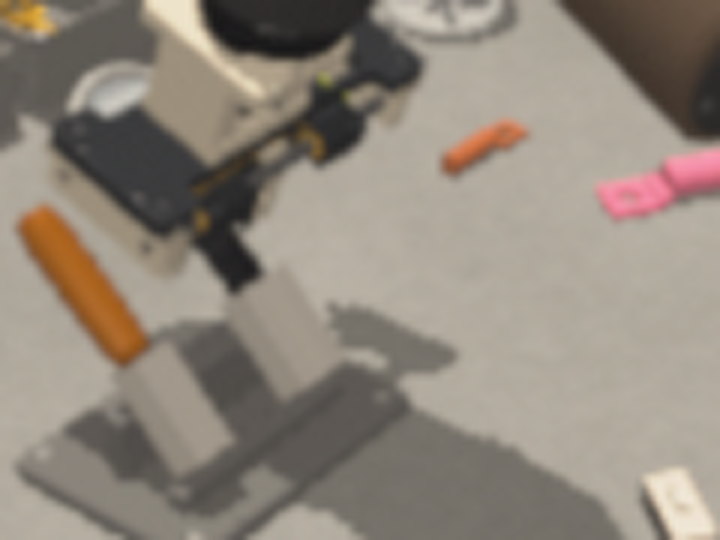

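The fingers are at the handle (crop 230,255) and the screwdriver is clear. I have now viewed 13 pictures, which is over the limit of 10, so I look at no more and use numbers only. Closing.

```bash
python3 -m pendant '[{}, {}, {}, {}, {}, {}, {}]' 0.0 40; python3 go.py .5966 .2259 .0565 180 -20 3.7; python3 - <<'E'
import numpy as np
from plant import r
from scipy.spatial.transform import Rotation as R
s=r.get_state();A=R.from_euler("xyz",s["eef_rot"],degrees=True);m=R.from_euler("zy",[3.7,-45],degrees=True).apply([1,0,0])
print("draw dir in tool",A.inv().apply(m).round(3))
E
```

```text
time_s: 18.85
tcp_pos: [0.5974, 0.227, 0.0577]
eef_rot: [-179.9, -19.9, 3.6]
contact_force: [-0.5, 0.8, 1.6]
gripper_width: 0.0218
gripper_force: 39.9
t 18.85 tcp [0.5974 0.227  0.0577] [-179.89  -19.87    3.61] J [ 41.  14. -47.  43. -18.  12.] F [-0.5  0.8  1.6] w 0.021836284601217244
shift [-0.0012  0.0011  0.0008] turn [-0.08  0.13 -0.09]
draw dir in tool [ 0.906 -0.021 -0.423]
```

```bash
python3 -m pendant '[{"tx":0.009, "tz":-0.004}, {"tx":0.018, "tz":-0.0085}, {"tx":0.027, "ty":-0.001, "tz":-0.0127}, {"tx":0.036, "ty":-0.001, "tz":-0.017}, {"tx":0.036, "ty":-0.001, "tz":-0.017}, {"tx":0.036, "ty":-0.001, "tz":-0.017}]';  python3 go.py .5966 .2259 .0565 180 -20 3.7
```

```text
time_s: 19.35
tcp_pos: [0.6252, 0.2296, 0.0854]
eef_rot: [-179.9, -19.8, 3.6]
contact_force: [-0.2, 0.2, -2.3]
gripper_width: 0.0217
gripper_force: 39.9
t 19.35 tcp [0.6252 0.2296 0.0854] [-179.89  -19.85    3.57] J [ 42.  15. -39.  31. -24.  24.] F [-0.2  0.2 -2.3] w 0.02169079465478639
shift [-0.0369  0.002   0.0175] turn [-0.06  0.15 -0.13]
```

```bash
python3 -m pendant '[{"tx":0.014, "tz":-0.0065}, {"tx":0.03, "ty":-0.001, "tz":-0.014}, {"tx":0.045, "ty":-0.001, "tz":-0.021}, {"tx":0.06, "ty":-0.001, "tz":-0.028}, {"tx":0.072, "ty":-0.001, "tz":-0.034}, {"tx":0.072, "ty":-0.001, "tz":-0.034}, {"tx":0.072, "ty":-0.001, "tz":-0.034}]';  python3 go.py .5966 .2259 .0565 180 -20 3.7
```

```text
time_s: 19.93
tcp_pos: [0.6808, 0.2335, 0.1413]
eef_rot: [-179.9, -19.8, 3.5]
contact_force: [-0.6, -0.3, -1.8]
gripper_width: 0.0215
gripper_force: 39.9
t 19.9333 tcp [0.6808 0.2335 0.1413] [-179.92  -19.82    3.54] J [ 40.  16. -25.  21. -35.  38.] F [-0.6 -0.3 -1.8] w 0.02150937600474782
shift [-0.1083  0.0024  0.0511] turn [-0.02  0.18 -0.15]
```

```bash
python3 go.py .60 .03 .18 180 2 -18
```

```text
t 19.9333 tcp [0.6808 0.2335 0.1413] [-179.92  -19.82    3.54] J [ 40.  16. -25.  21. -35.  38.] F [-0.6 -0.3 -1.8] w 0.02150937600474782
shift [-0.0746  0.198  -0.0683] turn [ -3.43 -21.54  21.43]
```

```bash
python3 -m pendant '[{"tx":-0.005, "ty":0.01, "tz":-0.01}, {"tx":-0.01, "ty":0.03, "tz":-0.02, "ax":-0.3, "ay":-2, "az":2}, {"tx":-0.02, "ty":0.05, "tz":-0.03, "ax":-0.8, "ay":-5, "az":5}, {"tx":-0.03, "ty":0.075, "tz":-0.035, "ax":-1.3, "ay":-8, "az":8}, {"tx":-0.038, "ty":0.1, "tz":-0.04, "ax":-1.8, "ay":-11, "az":11}, {"tx":-0.048, "ty":0.125, "tz":-0.045, "ax":-2.2, "ay":-14, "az":14}, {"tx":-0.057, "ty":0.15, "tz":-0.052, "ax":-2.7, "ay":-17, "az":17}, {"tx":-0.066, "ty":0.175, "tz":-0.06, "ax":-3.2, "ay":-20, "az":20}, {"tx":-0.072, "ty":0.19, "tz":-0.066, "ax":-3.4, "ay":-21.5, "az":21.4}, {"tx":-0.0746, "ty":0.198, "tz":-0.068, "ax":-3.4, "ay":-21.5, "az":21.4}]'|head -4;  python3 go.py .4988 -.1944 .15 180 25 -40
```

```text
time_s: 20.77
tcp_pos: [0.5994, 0.0278, 0.18]
eef_rot: [180.0, 2.1, -18.1]
contact_force: [0.1, 0.5, -1.1]
t 20.7667 tcp [0.5994 0.0278 0.18  ] [179.97   2.07 -18.14] J [ 20.  16.  -8.  -1. -68.  52.] F [ 0.1  0.5 -1.1] w 0.022036055138830116
shift [-0.0254  0.2425  0.0311] turn [  5.18 -22.66  21.39]
```

```bash
python3 -m pendant '[{"tx":-0.002, "ty":0.02, "ax":0.3, "ay":-2, "az":2}, {"tx":-0.005, "ty":0.045, "ax":1, "ay":-4, "az":4}, {"tx":-0.007, "ty":0.07, "ax":1.5, "ay":-7, "az":7}, {"tx":-0.01, "ty":0.095, "tz":0.005, "ax":2, "ay":-9, "az":9}, {"tx":-0.012, "ty":0.12, "tz":0.01, "ax":2.5, "ay":-11, "az":11}, {"tx":-0.015, "ty":0.145, "tz":0.015, "ax":3, "ay":-14, "az":13}, {"tx":-0.018, "ty":0.17, "tz":0.02, "ax":3.6, "ay":-16, "az":15}, {"tx":-0.02, "ty":0.195, "tz":0.025, "ax":4.2, "ay":-18, "az":17}, {"tx":-0.023, "ty":0.22, "tz":0.03, "ax":4.7, "ay":-20.5, "az":19.4}, {"tx":-0.025, "ty":0.235, "tz":0.031, "ax":5.2, "ay":-22.7, "az":21.4}, {"tx":-0.0254, "ty":0.2425, "tz":0.031, "ax":5.2, "ay":-22.7, "az":21.4}, {"tx":-0.0254, "ty":0.2425, "tz":0.031, "ax":5.2, "ay":-22.7, "az":21.4}]'|head -4; python3 -m pendant '[{}, {}]'|tail -3; cat > fin.py <<'E'
from plant import r
from h import *
s=r.get_state();t=s["tcp_pos"];print(s["time_s"],t.round(4),s["eef_rot"].round(2),s["joints"].round(0),s["gripper_width"],s["contact_force"].round(1))
yaw=np.radians(s["eef_rot"][2]);g=t+[.081*np.cos(yaw),.081*np.sin(yaw),.039];print("lens by hand",g.round(4))
for n in ("top","side"):
    c=r.capture(n);P=cloud(c);np.savez(n+"_f.npz",**c)
    m=(np.linalg.norm(P[...,:2]-g[:2],axis=2)<.045)&(abs(P[...,2]-g[2])<.03)
    Q=P[m]
    if len(Q)<30: print(n,len(Q));continue
    k=np.ones(len(Q),bool)
    for _ in range(5):
        C=np.linalg.lstsq(np.c_[Q[k][:,:2]-g[:2],np.ones(k.sum())],Q[k][:,2],rcond=None)[0]
        e=np.c_[Q[:,:2]-g[:2],np.ones(len(Q))]@C-Q[:,2];k=abs(e)<.006
    (cx,cy),rad=cv2.minEnclosingCircle((Q[k][:,:2]*1000).astype(np.float32))
    nrm=np.array([-C[0],-C[1],1]);nrm/=np.linalg.norm(nrm)
    print(n,len(Q),k.sum(),"circle",round(cx,1),round(cy,1),round(rad,1),"mean",Q[k].mean(0).round(4),"z at g",C[2].round(4),"tilt",np.degrees(np.arccos(nrm[2])).round(1),"along handle",np.degrees(np.arctan(C[0]*np.cos(yaw)+C[1]*np.sin(yaw))).round(1),"across",np.degrees(np.arctan(-C[0]*np.sin(yaw)+C[1]*np.cos(yaw))).round(1))
E
python3 fin.py; python3 go.py .4988 -.1944 .0865 180 25 -40
```

```text
time_s: 21.77
tcp_pos: [0.4994, -0.1935, 0.1487]
eef_rot: [-180.0, 25.0, -39.9]
contact_force: [0.4, 0.2, -1.4]
contact_force: [-0.2, 0.4, 0.1]
gripper_width: 0.0215
gripper_force: 39.9
21.9333 [ 0.501  -0.1912  0.1503] [-179.82   24.89  -39.62] [-10.  26.   3. -12. -89.  63.] 0.02154609346643215 [-0.2  0.4  0.1]
lens by hand [ 0.5634 -0.2428  0.1893]
top 0
side 60 60 circle 563.8 -240.7 39.4 mean [ 0.567  -0.2362  0.1858] z at g 0.1857 tilt 3.5 along handle -3.5 across 0.1
t 22.0333 tcp [ 0.5013 -0.191   0.1506] [-179.81   24.88  -39.58] J [-10.  26.   3. -12. -89.  63.] F [ 0.4  0.9 -2. ] w 0.021662022203726032
shift [0.0272 0.0044 0.058 ] turn [-0.02 -0.12  0.38]
```

```bash
python3 go.py .4988 -.1944 .0865 180 23 -40; python3 -m pendant '[{"tx":0.004, "ty":0.001, "tz":0.008}, {"tx":0.009, "ty":0.002, "tz":0.018, "ay":0.5, "az":0.1}, {"tx":0.014, "ty":0.003, "tz":0.03, "ay":1, "az":0.2}, {"tx":0.019, "ty":0.004, "tz":0.042, "ay":1.5, "az":0.3}, {"tx":0.024, "ty":0.0044, "tz":0.052, "ay":1.9, "az":0.4}, {"tx":0.0272, "ty":0.0044, "tz":0.058, "ay":1.9, "az":0.4}, {"tx":0.0272, "ty":0.0044, "tz":0.058, "ay":1.9, "az":0.4}, {"tx":0.0272, "ty":0.0044, "tz":0.058, "ay":1.9, "az":0.4}, {"tx":0.0272, "ty":0.0044, "tz":0.058, "ay":1.9, "az":0.4}]'; python3 fin.py; python3 - <<'E'
from h import *
c=load("side_f");P=cloud(c);hsv=cv2.cvtColor(c["frame"],cv2.COLOR_RGB2HSV)
ctr=np.array([.560,-.2465]);m=(cv2.inRange(hsv,(0,90,40),(16,255,255))>0)&(np.linalg.norm(P[...,:2]-ctr,axis=2)<.1)&(P[...,2]>.02)&(P[...,2]<.07)
a=np.radians(19.5);ex=np.array([np.cos(a),np.sin(a)]);ey=np.array([-ex[1],ex[0]]);L=(P[m][:,:2]-ctr)*1000
print("lug",m.sum(),"x",np.percentile(L@ex,[1,99]).round(1),"y",np.percentile(L@ey,[1,50,99]).round(1),"ztop",np.percentile(P[m][:,2],97).round(4))
E
```

```text
t 22.0333 tcp [ 0.5013 -0.191   0.1506] [-179.81   24.88  -39.58] J [-10.  26.   3. -12. -89.  63.] F [ 0.4  0.9 -2. ] w 0.021662022203726032
shift [0.0272 0.0044 0.058 ] turn [-0.02  1.88  0.38]
time_s: 22.78
tcp_pos: [0.499, -0.1955, 0.0864]
eef_rot: [180.0, 23.0, -40.1]
contact_force: [-0.4, -1.0, -0.4]
gripper_width: 0.0218
gripper_force: 39.9
22.7833 [ 0.499  -0.1955  0.0864] [180.    23.01 -40.12] [-10.  28.  -3. -12. -80.  64.] 0.021772731030090746 [-0.4 -1.  -0.4]
lens by hand [ 0.5609 -0.2477  0.1254]
top 0
side 63 63 circle 557.2 -241.4 37.2 mean [ 0.5618 -0.2404  0.1247] z at g 0.1245 tilt 2.8 along handle -2.8 across -0.4
lug 125 x [-33.3  70.1] y [-10.1   8.6  18.4] ztop 0.0562
```

```bash
python3 -m pendant '[{}, {}, {}, {}]'; python3 -c "
from plant import r
print(r.close_job())"
```

```text
time_s: 23.22
tcp_pos: [0.4985, -0.1955, 0.0861]
eef_rot: [180.0, 23.0, -40.2]
contact_force: [1.1, -0.7, -1.0]
gripper_width: 0.0219
gripper_force: 39.9
the job is handed in; nothing more can be done
None
```

I handed the job in at 23 s with the lug in the groove and the magnifier held level about 8 cm above it; hand-in returned no verdict, I viewed 13 pictures against the limit of 10, and a probe for the reported-TCP offset (about 28 mm) pressed the fingertips on the bench at about 41 N.

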